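Set out lamp-house parts on the service turntable

ROBOT

A 7-joint arm with a two-finger parallel gripper is mounted at the origin on the work surface. World frame = base frame: x ahead of the robot, y to its left, z up, the work surface at z = 0. Lengths are in m, angles in rad, forces in N, time in s.
With the tool pointing down it reaches from about 0.425 to 0.925 m from the base axis. Payload 6.8 kg.
Tool frame: the origin (TCP) lies at the very end of the fingers, on their centre line; the grasp point (between the pads) lies bot.grip_point_offset behind it (bot.grip_point_offset is the distance from the TCP to the grasp point, in m); z points along the fingers, y is the line along which they close (so a half turn about z gives the same grasp; the last joint's range is limited). The gripper opens to 85 mm and grips with 20 to 120 N. Pads are 22 mm wide; open, the fingers measure 114 mm over their backs; the gripper's body (76 mm by 85 mm) begins 54 mm behind the grasp point. The pads swing forward as they close: fully open they stand 13 mm farther back than shut.
Start: joints at [1.195, 0.477, 0.022, 1.555, -0.011, 1.109, -0.083], TCP at [0.179, -0.651, 0.192] pointing down, gripper open.
Joint ranges: [-2.96, 2.96], [-0.34, 2.1], [-1.41, 1.46], [0.24, 2.44], [-1.37, 4.51], [0.17, 1.92], [-2.96, 2.96]. Speed limits (rad/s): [2.39, 2.39, 3.14, 3.14, 3.14, 3.14, 3.14].

INTERFACE

Orientations are given as a unit quaternion [w, x, y, z].
In Python, from station import bot, imaging gives the robot as it stands. The module is installed in compiled form; this text tells all that it offers.
- The arm moves only by the tool carry_out, never from a script. Its argument "targets" is one flat list of numbers, 5 for each row, row after row: the closure in counts, from 0 (fully open) to 255 (shut), then the shift along the world's x, y, z in mm, then the turn about the world's z in degrees. A call has 1 to 20 rows; each row shifts and turns the commanded pose from where the row before left it; what a row does not reach is not made up. A row lasts 1/10 s, in which the tool goes at most 50 mm and 8.59 degrees, less where a joint would pass 70% of its speed; a pose out of reach is approached as far as the arm can. A call is refused whole if a number of a shift passes 50 or a number of a turn 8.59, either way. A call with a gripper value outside its range is refused whole. The fingers move at their own pace and stop on an object; "newtons" is the grip in N (left out, the last holds). Time passes only in rows, so rows that do not move let the fingers close. It gives the time, the measured TCP pose, the force, the opening and the grip force at its end, in the units of the state.
- bot.get_obs(): the state, without advancing time (a new reading comes with each control period).
- imaging.read_camera(name): name is "scene" or "top" or "wrist"; returns a dict with "frame" (400x640x3 uint8, red, green, blue), "fov_y" (degrees; the focal length in pixels is half the picture's height over the tangent of half this angle, whatever the lens; pixels are square), "cx", "cy" (the principal point, pixels), "pose" (4x4, takes a point from camera to world coordinates); the wrist camera has in their place "tool_from_camera" (4x4, takes a point from camera to tool coordinates, whose origin is the TCP and whose axes are the flange's). Camera axes: x right, y up, looking along -z (the intrinsics and any distortion apply to the point x, -y, -z); pixel columns grow to the right and rows downward; lengths in m; the calibration is good to about 2 mm. A picture is of the moment at which its call begins: read the wrist's pose just before it. There is no depth.
- bot.hand_in(): hands the job in; it is judged then, once.
The state is a dict: "t": time; "q": joint angles; "joint_vel": joint speeds; "joint_torque": joint torques, N m; "eef_pos": TCP position; "tool_rot": TCP orientation; "contact_force": force on the tool from outside, world axes, zero at the start; "torque": the same for the moment, N m; "gripper_width": opening from 0.0 (shut) to 1.0 (fully open); "grasp_force": force on a finger pad.
Only numpy, scipy, OpenCV 4.12 (cv2) and the standard library are available. Lean on these libraries where they do the work, as an engineer would, in place of code of your own. Each camera call takes 0.05 s, during which the arm holds its last target. There are 200 camera calls.

TASK

Set the lamp-house parts out on the turntable for the rebuild: stand the tall lamp socket in the marked ring, stand the short square-footed socket straight across the centre from it at the same distance out, and lay the crank handle flat over the centre, in line between the two sockets, with its knob towards the short one. Put the steel collar over the neck of the tall socket so that it rests on the shoulder. The turntable runs freely: do not let it swing round while you load it, and do not disturb the mirror lying among the parts.

Things in the scene. Friction and masses are not known exactly. Their poses are not given: they have to be found in the camera images.
- tall_center (a point): Tall white ceramic lamp socket, 66 mm high, loose, upright on the black parts mat. Round foot 54 mm across and 10 mm high, then a round body 42 mm across from 10 to 54 mm height (grip it here), a flat shoulder at 54 mm, and a round neck 22 mm across from 54 to 66 mm. About 140 g. The point is on its axis, half-way up (33 mm above its underside); z along the axis, up.
- short_center (a point): Short white ceramic lamp socket, 44 mm high, loose, upright on the mat. Square foot 52 x 52 mm and 10 mm high, then a round body 42 mm across from 10 to 34 mm height (grip it here), and a neck 22 mm across from 34 to 44 mm. About 110 g. The point is on its axis, half-way up (22 mm above its underside); z up, x and y along the sides of the foot.
- collar_center (a point): Plain steel collar (flat ring), outside 54 mm, hole 32 mm, 14 mm high, loose, lying flat on the mat. About 90 g. The point is at its centre, half-way up (7 mm above its underside); z along its axis. On the tall socket's shoulder it surrounds the neck with 5 mm to spare all round and its point is 28 mm above the tall socket's point.
- crank_center (a point): Brown bakelite crank handle, loose, lying flat on the mat, 110 mm long. A straight bar 20 mm wide and 16 mm high (grip it across the bar at its middle) with an upright round knob, 24 mm across and 45 mm high, at the +x end (43 mm from the point) and a low round boss, 26 mm across and 20 mm high, at the -x end (42 mm from the point). About 110 g. The point is in the middle of the bar, 8 mm above its underside; x runs along the bar towards the knob, z up.
- tt_mark (a point): Centre of the black-outlined ring (62 mm across) marked on the grey turntable disc, on its top surface, 100 mm from the turntable's centre; a black line joins the centre to it. The point turns with the disc: x points from the turntable's centre outwards through the mark, z up. The disc is 280 mm across, its top 25 mm above the bench, and it turns freely about the vertical with little friction (0.012 N m).
- tt_hub (a point): Centre of the turntable (black dot), on the top surface of the disc, 25 mm above the bench. It belongs to the fixed foot and does not turn.
- mirror_center (a point): Small silver mirror in a steel frame, 70 x 90 x 10 mm, loose, lying flat on the mat among the parts; to be left where it is. The point is at its centre, 5 mm above its underside. The mat (270 x 400 mm, 3 mm thick, fixed) also carries a small amber grease jar 42 mm across and 40 mm high; neighbours on the mat lie 105 to 150 mm apart, centre to centre.
There are look-alikes about, which are no part of the job. Leave any purple look-alike of the part that bears tall_center alone. Of the things shaped like the part that bears collar_center, the bare steel one is meant.

How it is judged:
By the outcome, as a careful person would: the job done as asked, in the order asked, and still so for the second after the job is handed in, with the robot touching nothing.
It also fails if it takes over 120 s, if anything falls off the work surface, if the arm or the gripper's body presses on something with over 40 N, if the wrist force passes 120 N, or if a joint passes its speed limit or range.

## Working session

There is one attempt and no reset: what is moved stays moved. The work goes in short steps, Python scripts to look and compute and a tool call to move; the robot and the scene stay as the last step left them, time stands still between calls to the robot, and variables do not carry over. Pictures are saved under pics/ and viewed, at most 14 in all, crops included, and the job is handed in when it is done.

Besides the shell and the picture viewer there is one more tool, called in YAML: its name, and indented under it one key for each argument. carry_out: Moves the arm, as the interface text tells. Its arguments: {"type":"object","properties":{"targets":{"type":"array","items":{"type":"number"}},"newtons":{"type":"number"}},"required":["targets"]}

```bash
mkdir -p pics
cat > h.py <<'E'
import numpy as np, cv2
from station import bot, imaging
from scipy.spatial.transform import Rotation as R
def obs():
    return bot.get_obs()
def cam(n):
    o=bot.get_obs(); d=imaging.read_camera(n)
    if 'pose' not in d:
        T=np.eye(4); w,x,y,z=o['tool_rot']; T[:3,:3]=R.from_quat([x,y,z,w]).as_matrix(); T[:3,3]=o['eef_pos']
        d['pose']=T@np.array(d['tool_from_camera'])
    d['pose']=np.array(d['pose']); d['f']=200/np.tan(np.radians(d['fov_y'])/2)
    return d
def save(d,name):
    cv2.imwrite('pics/'+name,d['frame'][:,:,::-1])
def ray(d,u,v):
    D=np.array([(u-d['cx'])/d['f'],-(v-d['cy'])/d['f'],-1.]); 
    return d['pose'][:3,3], d['pose'][:3,:3]@D
def onz(d,u,v,z):
    o,r=ray(d,u,v); return (o+r*(z-o[2])/r[2])[:3]
def proj(d,p):
    q=d['pose'][:3,:3].T@(np.array(p)-d['pose'][:3,3]); return np.array([d['cx']+d['f']*q[0]/-q[2], d['cy']-d['f']*q[1]/-q[2]])
E
python3 - <<'E'
from h import *
print(obs()); print(bot.grip_point_offset)
for n in ['top','scene','wrist']:
    d=cam(n); save(d,n+'0.png'); print(n,{k:v for k,v in d.items() if k!='frame'})
E
```

```text
{'t': 0.0, 'q': array([ 1.19487692,  0.47776682,  0.02233281,  1.55649382, -0.01152996,
        1.10930205, -0.08309383]), 'joint_vel': array([ 0.00017255,  0.00056273, -0.00097475, -0.00164518,  0.00132369,
        0.00015012, -0.00148277]), 'joint_torque': array([ 5.58980501e-04, -5.96448755e+01,  1.60841726e+00, -2.81204009e+01,
        1.25589242e-02,  9.09518480e-03, -6.47692545e-06]), 'eef_pos': array([ 0.17843471, -0.65027509,  0.19083007]), 'tool_rot': array([-9.04329717e-04,  9.91045722e-01,  1.33519770e-01, -1.75644274e-04]), 'contact_force': array([ 0.69754655,  0.2307036 , -1.36451073]), 'torque': array([ 0.04581261,  0.00641192, -0.01367774]), 'grasp_force': 0.0, 'gripper_width': 0.9978029159692241}
0.0187
top {'fov_y': 51.511991177210355, 'cx': 323.8705905621482, 'cy': 197.37342933137435, 'pose': array([[-3.00732431e-03,  9.96217007e-01, -8.68483213e-02,
         4.28764517e-01],
       [-9.99932053e-01, -2.01762894e-03,  1.14812087e-02,
         1.83934487e-04],
       [ 1.12625477e-02,  8.68769479e-02,  9.96155385e-01,
         1.03715196e+00],
       [ 0.00000000e+00
[... 611 characters left out ...]
x': 320.3147253991798, 'cy': 198.7711504019986, 'tool_from_camera': array([[ 4.69317652e-04,  9.48079261e-01,  3.18033796e-01,
         8.17675368e-02],
       [ 9.99999849e-01, -3.54451918e-04, -4.19040590e-04,
        -9.49981454e-04],
       [-2.84556003e-04,  3.18033945e-01, -9.48079284e-01,
        -1.82609026e-01],
       [ 0.00000000e+00,  0.00000000e+00,  0.00000000e+00,
         1.00000000e+00]]), 'pose': array([[ 0.26511427,  0.91399807,  0.30711879,  0.25715922],
       [-0.96421596,  0.25177305,  0.08305362, -0.62807489],
       [-0.00141339, -0.31814754,  0.94804016,  0.37351323],
       [ 0.        ,  0.        ,  0.        ,  1.        ]]), 'f': np.float64(336.79694355227196)}
```

View pics/top0.png

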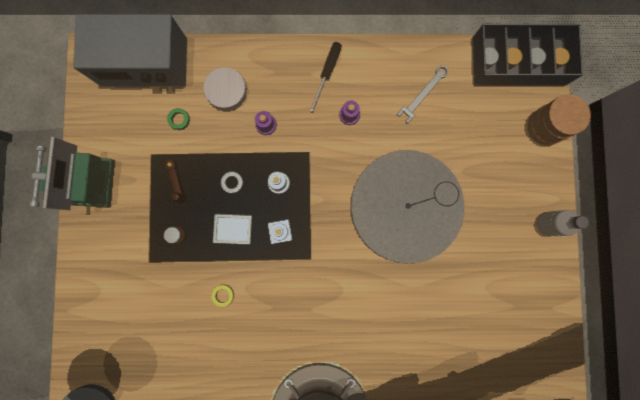

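View pics/scene0.png

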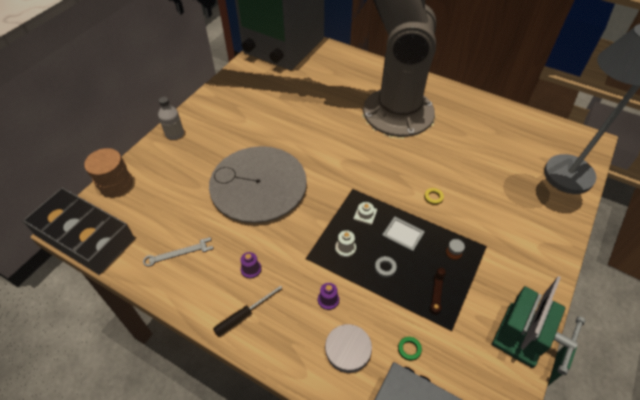

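Run:
```python
from h import *
d=cam('top')
im=d['frame'][:,:,::-1]
cv2.imwrite('pics/mat.png',np.vstack([cv2.resize(im[148:268,145:315],None,fx=4,fy=4,interpolation=cv2.INTER_CUBIC)]))
for n,u,v,z in [('tallneck',278,181,.069),('shortneck',279,232,.047),('collar',231.5,182,.017),('crank+',179,197,.02),('crank-',170,164,.02),('hub',408,206,.025),('mark',446,194,.025),('mirror',233,229,.01),('jar',173,235,.043)]:
    print(n,onz(d,u,v,z).round(3))
```

```text
tallneck [0.552 0.097 0.069]
shortneck [0.433 0.096 0.047]
collar [0.556 0.217 0.017]
crank+ [0.519 0.344 0.02 ]
crank- [0.601 0.368 0.02 ]
hub [ 0.495 -0.218  0.025]
mark [ 0.525 -0.312  0.025]
mirror [0.441 0.213 0.01 ]
jar [0.426 0.348 0.043]
```

View pics/mat.png

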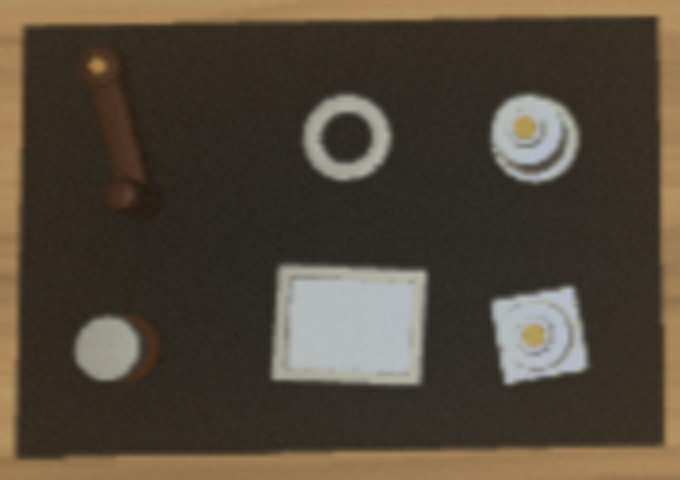

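carry_out:
  targets: [0,18.5,37.4,0,0,0,18.5,37.4,0,0,0,18.5,37.4,0,0,0,18.5,37.4,0,0,0,18.5,37.4,0,0,0,18.5,37.4,0,0,0,18.5,37.4,0,0,0,18.5,37.4,0,0,0,18.5,37.4,0,0,0,18.5,37.4,0,0,0,18.5,37.4,0,0,0,18.5,37.4,0,0,0,18.5,37.4,0,0,0,18.5,37.4,0,0,0,18.5,37.4,0,0,0,18.5,37.4,0,0,0,18.5,37.4,0,0,0,18.5,37.4,0,0,0,18.5,37.4,0,0,0,18.5,37.4,0,0]
  newtons: 40

```text
t: 2.2
eef_pos: [0.5491, 0.0984, 0.1917]
tool_rot: [0.0, 0.991, 0.133, -0.0]
contact_force: [-0.1, -1.2, -0.4]
gripper_width: 1.0
grasp_force: 0.0
```

Run:
```python
from h import *
d=cam('wrist'); save(d,'w1.png'); o=obs(); print(o['eef_pos'],o['q'],o['contact_force'])
print(proj(d,o['eef_pos']),proj(d,[.552,.097,.069]),proj(d,[.552,.097,.003]))
```

```text
[0.55122335 0.10683792 0.19226684] [ 0.09414094  0.32955563 -0.48591701  1.80726495  0.17085262  1.04227806
 -1.7514137 ] [3.12125785 7.09610674 1.40091594]
[308.8382196  225.37135957] [323.4223383  175.36800942] [322.87535127 160.51006941]
```

View pics/w1.png

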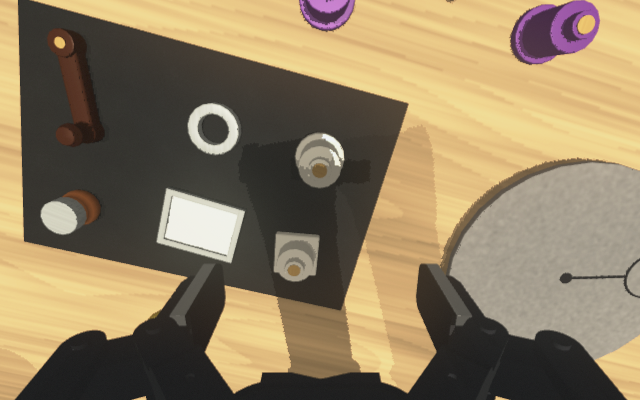

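```bash
cat >> h.py <<'E'
def blobs(d,mask,amin=8):
    n,l,s,c=cv2.connectedComponentsWithStats(mask.astype(np.uint8)); 
    return [(tuple(c[i].round(1)),int(s[i,4])) for i in range(1,n) if s[i,4]>=amin]
E
python3 - <<'E'
from h import *
d=cam('wrist'); o=obs(); print(o['eef_pos'],o['contact_force'])
h=cv2.cvtColor(d['frame'],cv2.COLOR_RGB2HSV)
m=(h[...,0]>8)&(h[...,0]<28)&(h[...,1]>90)
m[:,:250]=0;m[:,360:]=0;m[:140]=0;m[290:]=0
for c,a in blobs(d,m,15): print(c,a,onz(d,*c,.069).round(4),onz(d,*c,.047).round(4))
b=h[...,2]>175; b&=h[...,1]<40
b2=b.copy(); b2[:,260:]=0
for c,a in blobs(d,b2,150): print('bright',c,a,onz(d,*c,.017).round(4))
dk=(h[...,2]<70); dk[:,:545]=0
for c,a in blobs(d,dk,15): print('dark',c,a,onz(d,*c,.025).round(4))
E
```

```text
[0.54981942 0.10396749 0.19199407] [-1.27878463 -0.35518133 -0.22195383]
(np.float64(328.0), np.float64(175.2)) 165 [0.5557 0.1021 0.069 ] [0.5504 0.1002 0.047 ]
(np.float64(300.5), np.float64(273.9)) 107 [0.447  0.1002 0.069 ] [0.4339 0.0981 0.047 ]
(np.float64(357.4), np.float64(283.4)) 57 [0.4524 0.0402 0.069 ] [0.4397 0.0338 0.047 ]
bright (np.float64(221.9), np.float64(132.1)) 1160 [0.5576 0.218  0.017 ]
bright (np.float64(207.3), np.float64(228.0)) 4049 [0.4448 0.2142 0.017 ]
bright (np.float64(67.9), np.float64(219.3)) 860 [0.4117 0.3701 0.017 ]
dark (np.float64(624.2), np.float64(285.0)) 104 [ 0.5121 -0.2786  0.025 ]
dark (np.float64(574.2), np.float64(283.9)) 106 [ 0.4971 -0.2208  0.025 ]
dark (np.float64(573.6), np.float64(372.0)) 3563 [ 0.3775 -0.2864  0.025 ]
```

carry_out:
  targets: [0,0,0,0,0,0,0,0,0,0,0,0,0,0,0,0,0,0,0,0]

```text
t: 2.7
eef_pos: [0.5484, 0.0956, 0.1919]
tool_rot: [0.0, 0.991, 0.133, -0.0]
contact_force: [0.7, -0.1, 0.4]
gripper_width: 0.999
grasp_force: 0.0
```

```bash
cat >> h.py <<'E'
def brass(d,box):
    h=cv2.cvtColor(d['frame'],cv2.COLOR_RGB2HSV)
    m=(h[...,0]>8)&(h[...,0]<28)&(h[...,1]>90); k=np.zeros_like(m); x0,x1,y0,y1=box; k[y0:y1,x0:x1]=1
    return blobs(d,m&k,15)
E
python3 - <<'E'
from h import *
d=cam('wrist'); o=obs(); print(o['eef_pos'],o['tool_rot'])
for c,a in brass(d,(290,350,140,285)): print(c,a,onz(d,*c,.069).round(4),onz(d,*c,.047).round(4))
E
```

```text
[0.54850343 0.09594414 0.19194404] [2.48812319e-04 9.91153123e-01 1.32723094e-01 7.42748800e-05]
(np.float64(316.4), np.float64(168.6)) 168 [0.5558 0.1022 0.069 ] [0.5507 0.101  0.047 ]
(np.float64(293.0), np.float64(269.1)) 75 [0.4472 0.0979 0.069 ] [0.4343 0.0965 0.047 ]
(np.float64(348.2), np.float64(280.7)) 22 [0.449  0.0392 0.069 ] [0.4362 0.0335 0.047 ]
```

carry_out:
  targets: [0,7,6,0,0,0,0,0,-30,0,0,0,0,-30,0,0,0,0,-30,0,0,0,0,-30,0,0,0,0,-25,0,0,0,0,-15,0,0,0,0,-10,0,0,0,0,0,0,0,0,0,0,0,120,0,0,0,0,120,0,0,0,0,120,0,0,0,0,160,0,0,0,0,160,0,0,0,0,160,0,0,0,0,200,0,0,0,0,200,0,0,0,0]
  newtons: 30

```text
t: 4.55
eef_pos: [0.5558, 0.1028, 0.0219]
tool_rot: [0.0, 0.991, 0.133, 0.0]
contact_force: [0.4, -0.4, 0.4]
gripper_width: 0.234
grasp_force: 29.3
```

Run:
```python
from h import *
d=cam('wrist'); s=cam('scene'); o=obs(); print(o['gripper_width'],o['grasp_force'],o['eef_pos'])
im=np.hstack([d['frame'],cv2.resize(s['frame'][150:310,300:460],(400,400))])[:,:,::-1]
cv2.imwrite('pics/g1.png',cv2.resize(im,None,fx=.75,fy=.75,interpolation=cv2.INTER_AREA))
```

```text
0.23454520159986006 29.264298677444458 [0.55579741 0.1028449  0.02191182]
```

View pics/g1.png

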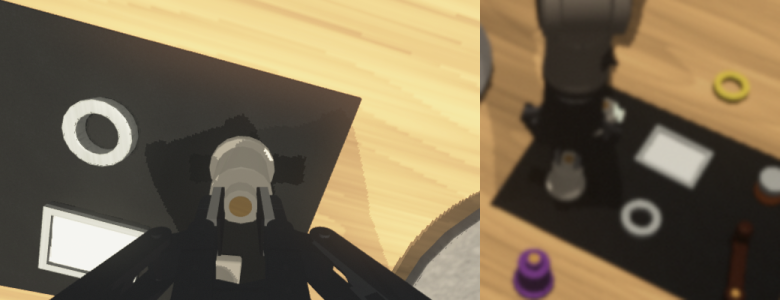

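Run:
```python
from h import *
d=cam('wrist'); o=obs()
p=o['eef_pos']
for z in (.003,.022,.041,.057,.069): print(z,proj(d,[p[0],p[1],z]).round(0), 'px/mm',d['f']/ (d['pose'][:3,:3].T@(np.array([p[0],p[1],z])-d['pose'][:3,3]))[2]/-1000)
print([(c,a) for c,a in brass(d,(270,370,200,320))])
cv2.imwrite('pics/g2.png',cv2.resize(d['frame'][160:340,200:440,::-1],None,fx=3,fy=3,interpolation=cv2.INTER_CUBIC))
```

```text
0.003 [322. 220.] px/mm 1.5515943716830591
0.022 [322. 232.] px/mm 1.6920178810913924
0.041 [322. 246.] px/mm 1.8603880587901505
0.057 [322. 261.] px/mm 2.030540532226829
0.069 [322. 274.] px/mm 2.1800846532644846
[((np.float64(320.2), np.float64(275.0)), 657)]
```

View pics/g2.png

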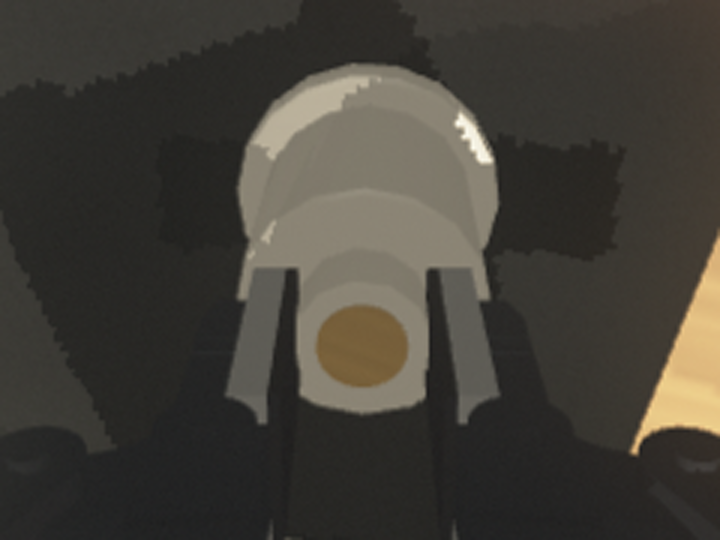

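carry_out:
  targets: [0,0,0,0,0,0,0,0,0,0,0,0,0,0,0,0,0,0,0,0,0,0,0,0,0,0,0,0,0,0,0,0,0,-10,0,0,0,0,-10,0,0,0,0,0,0]

```text
t: 5.6
eef_pos: [0.5541, 0.1026, -0.0002]
tool_rot: [0.0, 0.991, 0.134, -0.002]
contact_force: [0.0, -0.4, 0.6]
gripper_width: 0.998
grasp_force: 0.0
```

Run:
```python
from h import *
s=cam('scene'); w=cam('wrist'); o=obs(); print(o['eef_pos'],o['contact_force'],o['gripper_width'])
print(brass(w,(270,370,200,330)),proj(w,[*o['eef_pos'][:2],.069]))
a=cv2.resize(s['frame'][150:300,280:440],(427,400)); b=w['frame'][100:400,160:480]
cv2.imwrite('pics/g3.png',np.hstack([a,cv2.resize(b,(373,350)) if 0 else cv2.resize(b,(373,400))])[:,:,::-1])
```

```text
[0.55504623 0.10297541 0.00108783] [0.63075333 0.40487155 0.11747181] 1.000264898970826
[((np.float64(324.4), np.float64(301.3)), 838)] [322.39912981 301.46483885]
```

View pics/g3.png

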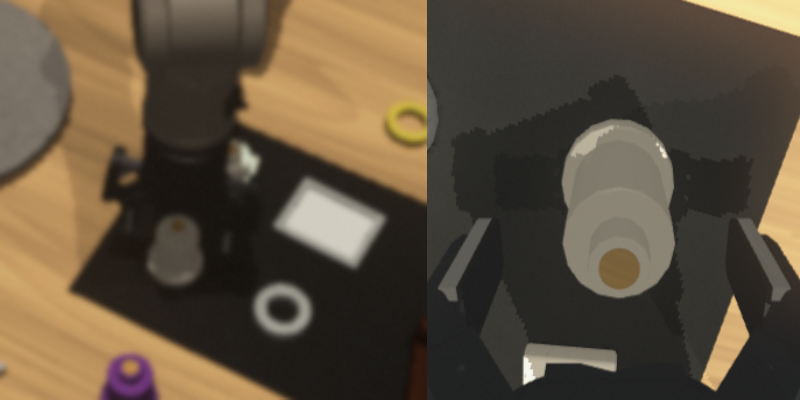

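carry_out:
  targets: [0,0,0,-10,0,0,0,0,-10,0,0,0,0,-5,0,0,0,0,0,0,0,0,0,0,0,120,0,0,0,0,120,0,0,0,0,140,0,0,0,0,160,0,0,0,0,180,0,0,0,0,200,0,0,0,0,200,0,0,0,0]
  newtons: 30

```text
t: 6.9
eef_pos: [0.556, 0.1029, -0.0227]
tool_rot: [0.0, 0.991, 0.133, 0.0]
contact_force: [-0.1, -1.0, 7.0]
gripper_width: 0.485
grasp_force: 30.4
```

carry_out:
  targets: [200,0,0,5,0,200,0,0,15,0,200,0,0,30,0,200,0,0,30,0,200,0,0,30,0,200,-10,-20,10,0,200,-10,-40,0,0,200,-10,-40,0,0,200,-10,-40,0,0,200,-10,-40,0,0,200,-10,-40,0,0,200,-10,-40,0,0,200,-10,-40,0,0,200,-10,-40,0,0,200,-5,-40,0,0,200,-5,-35,0,0,200,0,-20,0,0,200,0,0,0,0,200,0,0,0,0,200,0,0,0,0]

```text
t: 8.9
eef_pos: [0.456, -0.3304, 0.0971]
tool_rot: [-0.0, 0.991, 0.134, 0.0]
contact_force: [0.1, 0.1, -1.9]
gripper_width: 0.485
grasp_force: 30.9
```

Run:
```python
from h import *
w=cam('wrist'); o=obs(); print(o['eef_pos'],o['contact_force'],o['gripper_width'],o['grasp_force'])
save(w,'w2.png')
print(proj(w,[.525,-.312,.025]),proj(w,[.495,-.218,.025]))
```

```text
[ 0.4560134  -0.33029046  0.09704868] [-0.8902521   0.6048794  -0.61781395] 0.4819370322492017 30.856502652168274
[322.5159547  100.87391464] [187.57494024 106.32836039]
```

View pics/w2.png

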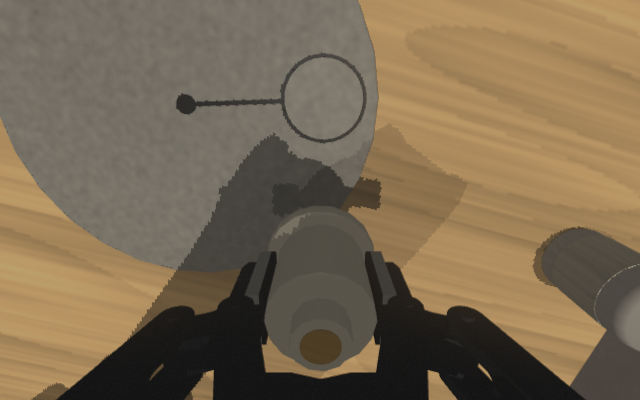

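```bash
cat >> h.py <<'E'
def table(d,v0=150,x0=120,x1=370,thr=62,show=True):
    g=cv2.cvtColor(d['frame'],cv2.COLOR_RGB2GRAY); m=(g<thr); m[v0:]=0; m[:,:x0]=0; m[:,x1:]=0
    ys,xs=np.nonzero(m); P=np.array([onz(d,u,v,.025)[:2] for u,v in zip(xs,ys)])
    return P,g
def ringfit(P,c,r=.031,it=20):
    for _ in range(it):
        q=P-c; n=np.linalg.norm(q,axis=1); k=abs(n-r)<.004
        A=np.c_[2*P[k],np.ones(k.sum())]; s=np.linalg.lstsq(A,(P[k]**2).sum(1),rcond=None)[0]; c=s[:2]
    return c,np.sqrt(s[2]+c@c),k.sum()
E
python3 - <<'E'
from h import *
w=cam('wrist'); o=obs(); print(o['eef_pos'])
P,g=table(w); m,r,n=ringfit(P,np.array([.525,-.312])); print('mark',m.round(4),r,n)
hb=P[np.linalg.norm(P-[.495,-.218],axis=1)<.012]; hh=hb[np.linalg.norm(hb-np.median(hb,0),axis=1)<.008].mean(0); print('hub',hh,len(hb))
v=m-hh; print(np.linalg.norm(v),np.degrees(np.arctan2(v[1],v[0])))
c=brass(w,(280,360,310,390)); print(c, [onz(w,*x[0],o['eef_pos'][2]+.0917) for x in c])
T=R.from_quat(o['tool_rot'][[1,2,3,0]]).as_matrix(); print('psi',np.degrees(np.arctan2(T[1,1],T[0,1])))
E
```

```text
[ 0.45601547 -0.33047403  0.09702259]
mark [ 0.526  -0.3111] 0.029906583625160976 194
hub [ 0.49633924 -0.21651599] 322
0.09908599450914238 -72.58346322926175
[((np.float64(320.3), np.float64(346.5)), 1157), ((np.float64(319.2), np.float64(367.7)), 950)] [array([ 0.45502597, -0.32969787,  0.18872259]), array([ 0.44627702, -0.33173357,  0.18872259])]
psi -74.53290062050047
```

carry_out:
  targets: [200,20,5,0,1,200,25,7,0,1,200,20,5,0,0,200,5.5,2,0,0,200,0,0,0,0,200,0,0,-20,0,200,0,0,-30,0,200,0,0,-20,0,200,0,0,-10,0,200,0,0,0,0,200,0,0,0,0,200,0,0,0,0]

```text
t: 10.2
eef_pos: [0.5269, -0.3135, 0.0182]
tool_rot: [0.001, 0.989, 0.151, 0.001]
contact_force: [-0.8, 0.1, -1.8]
gripper_width: 0.483
grasp_force: 30.9
```

Run:
```python
from h import *
w=cam('wrist'); o=obs(); print(o['eef_pos'],o['contact_force'])
P,g=table(w,400,0,640); 
print([(x[0],onz(w,*x[0],o['eef_pos'][2]+.0917)) for x in brass(w,(280,360,310,390))])
cv2.imwrite('pics/w3.png',w['frame'][:,:,::-1])
```

```text
[ 0.5269147  -0.31348778  0.01811561] [ 1.27549069  0.1622293  -1.86355613]
[((np.float64(320.2), np.float64(346.5)), array([ 0.5257403 , -0.31276577,  0.10981561])), ((np.float64(340.9), np.float64(368.6)), array([ 0.5189124 , -0.32233536,  0.10981561]))]
```

View pics/w3.png

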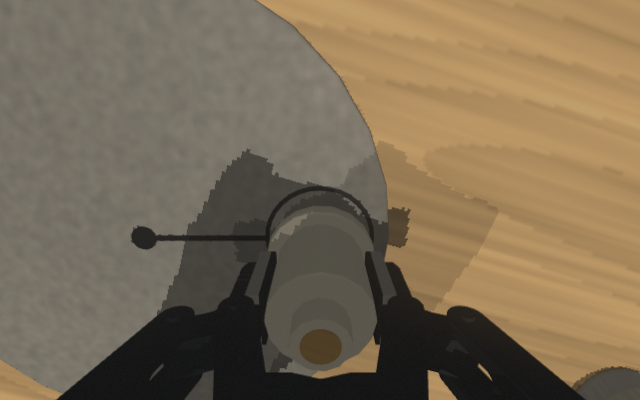

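carry_out:
  targets: [200,0,1.5,-5,0,200,0,0,-5,0,200,0,0,-4,0,200,0,0,-2,0,200,0,0,-1,0,200,0,0,-1,0,200,0,0,0,0,200,0,0,0,0]

```text
t: 11.05
eef_pos: [0.5267, -0.3112, -0.0007]
tool_rot: [0.0, 0.989, 0.151, 0.0]
contact_force: [-0.3, 1.6, 3.2]
gripper_width: 0.481
grasp_force: 31.0
```

carry_out:
  targets: [132,0,0,0.5,0,128,0,0,0,0,120,0,0,0,0,110,0,0,0,0,90,0,0,0,0,60,0,0,0,0,30,0,0,0,0,0,0,0,0,0,0,0,0,0,0,0,0,0,20,0,0,0,0,30,0,0,0,0,40,0,0,0,0,30,0]
  newtons: 20

```text
t: 12.35
eef_pos: [0.5266, -0.3116, 0.1215]
tool_rot: [0.0, 0.989, 0.151, 0.001]
contact_force: [0.9, -0.4, -0.5]
gripper_width: 1.001
grasp_force: 0.0
```

```bash
cat >> h.py <<'E'
def measure(d,mark0,hub0,thr=62):
    P,g=table(d,400,0,640,thr)
    m,r,n=ringfit(P,np.array(mark0)); hb=P[np.linalg.norm(P-hub0,axis=1)<.012]; hh=hb[np.linalg.norm(hb-np.median(hb,0),axis=1)<.008].mean(0)
    v=m-hh; print('mark',m.round(4),r.round(4),n,'hub',hh.round(4),np.linalg.norm(v).round(4),np.degrees(np.arctan2(v[1],v[0])).round(2))
E
python3 - <<'E'
from h import *
w=cam('wrist'); o=obs(); print(o['eef_pos'],o['contact_force'])
measure(w,[.526,-.311],[.496,-.2165])
print([(x,onz(w,*x[0],.091).round(4)) for x in brass(w,(200,440,50,390)) if x[1]>60])
t=cam('top'); save(t,'t1.png'); print(proj(t,[.526,-.311,.025]),[(x,onz(t,*x[0],.091).round(4)) for x in brass(t,(410,460,170,215))])
save(w,'w4.png')
E
```

```text
[ 0.5294315  -0.31286674  0.12648429] [ 0.97572448 -0.74717729  3.30398331]
mark [ 0.5242 -0.3118] 0.0313 812 hub [ 0.4963 -0.2167] 0.0992 -73.63
[(((np.float64(364.6), np.float64(242.6)), 38512), array([ 0.5147, -0.3468,  0.091 ])), (((np.float64(320.0), np.float64(214.5)), 308), array([ 0.5255, -0.3109,  0.091 ]))]
[445.5436022  193.48811998] [(((np.float64(456.2), np.float64(173.7)), 61), array([ 0.5656, -0.3167,  0.091 ]))]
```

View pics/w4.png

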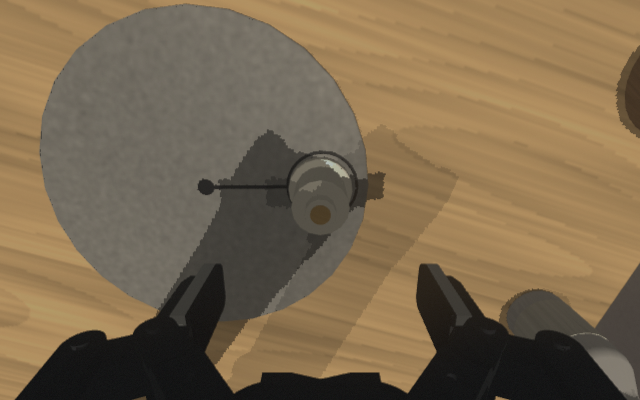

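carry_out:
  targets: [0,-8,36,0,0,0,-8,36,0,0,0,-8,36,0,0,0,-8,36,0,0,0,-8,36,0,0,0,-8,36,0,0,0,-8,36,0,0,0,-8,36,0,0,0,-8,36,0,0,0,-8,36,0,0,0,-8,32,0,0,0,-4,16,0,0,0,0,0,0,0,0,0,0,0,0,0,0,0,0,0,0,0,0,0,0]

```text
t: 14.05
eef_pos: [0.4343, 0.0952, 0.1191]
tool_rot: [0.0, 0.989, 0.15, -0.0]
contact_force: [1.2, -0.7, -0.1]
gripper_width: 1.001
grasp_force: 0.0
```

Run:
```python
from h import *
w=cam('wrist'); o=obs(); print(o['eef_pos'],o['contact_force'])
h=cv2.cvtColor(w['frame'],cv2.COLOR_RGB2HSV)
print([(x,onz(w,*x[0],.047).round(4)) for x in brass(w,(260,380,150,300))],proj(w,[.434,.0965,.047]))
save(w,'w5.png')
```

```text
[0.43434307 0.09542675 0.11917424] [-0.23793338  1.21290109 -0.33846773]
[(((np.float64(317.4), np.float64(193.5)), 222), array([0.4341, 0.0984, 0.047 ])), (((np.float64(314.4), np.float64(273.4)), 6110), array([0.3642, 0.0797, 0.047 ]))] [319.71393118 194.27487213]
```

View pics/w5.png

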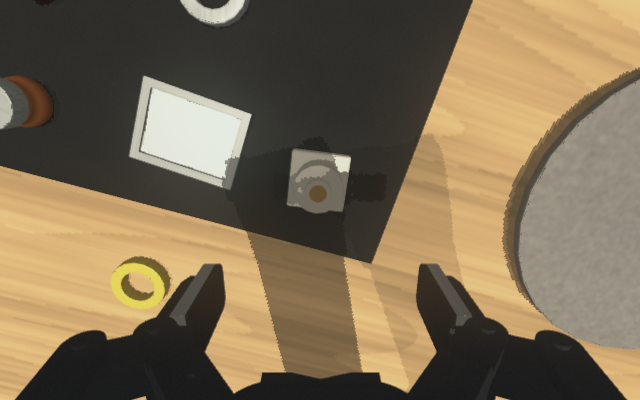

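carry_out:
  targets: [0,0,3,-30,0,0,0,0,-35,0,0,0,0,-35,0,0,0,0,-25,0,0,0,0,-12,0,0,0,0,-8,0,0,0,0,-3,0,0,0,0,0,0,0,0,0,0,0,100,0,0,0,0,120,0,0,0,0,130,0,0,0,0,150,0,0,0,0,180,0,0,0,0,200,0,0,0,0,200,0,0,0,0]
  newtons: 30

```text
t: 15.7
eef_pos: [0.4346, 0.0989, -0.0281]
tool_rot: [0.001, 0.989, 0.15, 0.0]
contact_force: [-0.8, -1.6, 8.5]
gripper_width: 0.481
grasp_force: 37.7
```

carry_out:
  targets: [200,0,0,5,0,200,0,0,15,0,200,0,0,30,0,200,0,0,30,0,200,0,0,30,0,200,0,-10,10,0,200,4,-26,0,0,200,4,-35,0,0,200,4,-35,0,0,200,4,-35,0,0,200,4,-35,0,0,200,4,-30,0,0,200,4,-15,0,0,200,4,0,-10,0,200,0,0,-20,0,200,0,0,-20,0,200,0,0,0,0,200,0,0,0,0,200,0,0,0,0]

```text
t: 17.6
eef_pos: [0.4668, -0.1209, 0.042]
tool_rot: [0.0, 0.988, 0.151, 0.001]
contact_force: [0.5, -0.4, -1.4]
gripper_width: 0.483
grasp_force: 36.8
```

Run:
```python
from h import *
w=cam('wrist'); o=obs(); print(o['eef_pos'],o['contact_force'])
T=R.from_quat(o['tool_rot'][[1,2,3,0]]).as_matrix(); print('psi',np.degrees(np.arctan2(T[1,1],T[0,1])))
print([(x,onz(w,*x[0],.091).round(4),onz(w,*x[0],o['eef_pos'][2]+.0751).round(4)) for x in brass(w,(240,640,50,390)) if x[1]>60])
save(w,'w6.png'); print(proj(w,[.4963,-.2166,.025]),proj(w,[.526,-.311,.025]))
```

```text
[ 0.46690544 -0.12106805  0.04217962] [-0.31594644 -0.23356737 -0.46118917]
psi -72.62242670334264
[(((np.float64(263.6), np.float64(127.3)), 8112), array([ 0.5232, -0.079 ,  0.091 ]), array([ 0.5274, -0.0822,  0.1173])), (((np.float64(320.3), np.float64(314.6)), 916), array([ 0.4466, -0.1262,  0.091 ]), array([ 0.4658, -0.1202,  0.1173])), (((np.float64(606.5), np.float64(361.7)), 4020), array([ 0.4626, -0.2711,  0.091 ]), array([ 0.4787, -0.2366,  0.1173])), (((np.float64(300.9), np.float64(354.7)), 3196), array([ 0.4212, -0.1242,  0.091 ]), array([ 0.4454, -0.1185,  0.1173]))]
[478.1940925  221.49907943] [632.7781357  221.35513037]
```

View pics/w6.png

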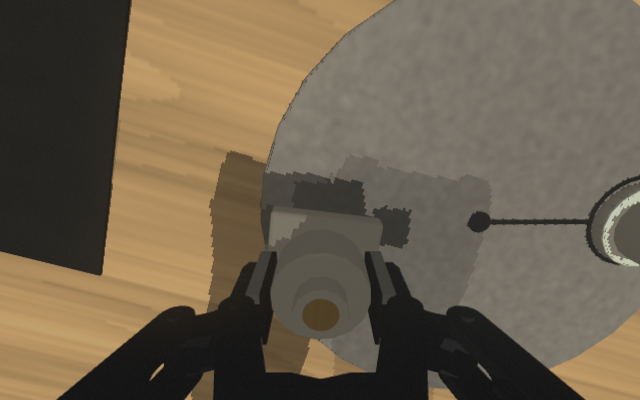

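carry_out:
  targets: [200,1,-1.5,-5,0,200,0,0,-15,0,200,0,0,-15,0,200,0,0,-6,0,200,0,0,-3,0,200,0,0,-2,0,200,0,0,-1,0,200,0,0,-1,0,200,0,0,0,0,200,0,0,0,0]

```text
t: 18.65
eef_pos: [0.468, -0.1229, -0.006]
tool_rot: [0.0, 0.989, 0.151, 0.001]
contact_force: [-0.5, 1.1, 5.8]
gripper_width: 0.478
grasp_force: 38.2
```

carry_out:
  targets: [132,0,0,0.5,0,128,0,0,0,0,120,0,0,0,0,110,0,0,0,0,90,0,0,0,0,60,0,0,0,0,30,0,0,0,0,0,0,0,0,0,0,0,0,0,0,0,0,0,20,0,0,0,0,30,0,0,0,0,40,0,0,0,0,40,0,0,0,0,0,0,0,0,0,0,0]
  newtons: 20

```text
t: 20.15
eef_pos: [0.4677, -0.1233, 0.1246]
tool_rot: [0.001, 0.989, 0.151, 0.001]
contact_force: [-0.6, -0.4, -0.4]
gripper_width: 1.0
grasp_force: 0.0
```

Run:
```python
from h import *
w=cam('wrist'); o=obs(); print(o['eef_pos'])
print([(x,onz(w,*x[0],.069).round(4),onz(w,*x[0],.091).round(4)) for x in brass(w,(280,640,150,390)) if 60<x[1]<900])
P,g=table(w,400,0,640)
hb=P[np.linalg.norm(P-[.4963,-.2166],axis=1)<.012]; hh=hb[np.linalg.norm(hb-np.median(hb,0),axis=1)<.007].mean(0)
vm=[q for q in P if .015<np.linalg.norm(q-hh)<.06 and abs(np.degrees(np.arctan2(*(q-hh)[::-1]))+72.6)<7]
a=[np.degrees(np.arctan2(*(q-hh)[::-1])) for q in vm if np.linalg.norm(q-hh)>.03]; print('hub',hh,'line',np.mean(a),len(a))
save(w,'w7.png')
```

```text
[ 0.4666638  -0.12308332  0.12350091]
[(((np.float64(319.6), np.float64(202.5)), 248), array([ 0.4663, -0.1224,  0.069 ]), array([ 0.4736, -0.1201,  0.091 ])), (((np.float64(607.9), np.float64(212.9)), 311), array([ 0.5234, -0.3335,  0.069 ]), array([ 0.5254, -0.3117,  0.091 ]))]
hub [ 0.49652535 -0.21729861] line -72.73125036237994 92
```

View pics/w7.png

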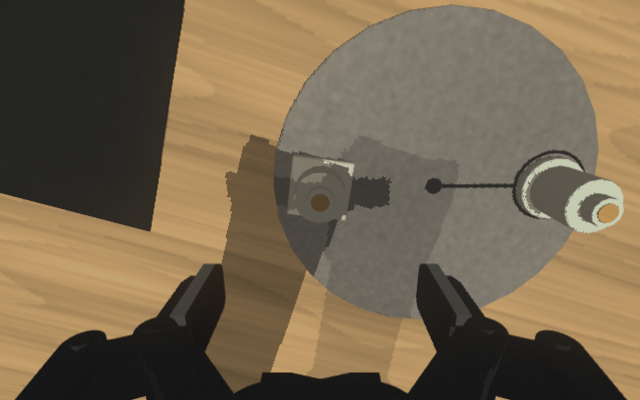

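carry_out:
  targets: [0,7,37,0,0,0,7,37,0,7,0,7,37,0,7,0,7,37,0,7,0,7,37,0,7,0,7,37,0,7,0,7,37,0,7,0,7,37,0,7,0,7,37,0,7,0,7,37,0,0,0,7,37,0,0,0,7,37,0,0,0,7,37,0,0,0,0,0,0,0,0,0,0,0,0,0,0,0,0,0,0,0,0,0,0]

```text
t: 21.9
eef_pos: [0.5583, 0.3561, 0.1231]
tool_rot: [0.0, 0.803, 0.597, -0.001]
contact_force: [0.4, 0.2, -0.2]
gripper_width: 0.998
grasp_force: 0.0
```

Run:
```python
from h import *
w=cam('wrist'); o=obs(); print(o['eef_pos'],o['q'][6])
T=R.from_quat(o['tool_rot'][[1,2,3,0]]).as_matrix(); print('psi',np.degrees(np.arctan2(T[1,1],T[0,1])))
h=cv2.cvtColor(w['frame'],cv2.COLOR_RGB2HSV)
m=((h[...,0]<14)|(h[...,0]>172))&(h[...,1]>90)&(h[...,2]>35); m[300:]=0
n,l,s,c=cv2.connectedComponentsWithStats(m.astype(np.uint8))
for i in range(1,n):
    if s[i,4]>100: print(s[i],c[i].round(1),onz(w,*c[i],.019).round(4))
print(proj(w,[.558,.358,.019]))
b=h[...,1]>90; b&=(h[...,0]>12)&(h[...,0]<28)&(h[...,2]>120); b[300:]=0
print([(x,onz(w,*x[0],.023).round(4)) for x in blobs(w,b,30)])
save(w,'w8.png')
```

```text
[0.55839749 0.35631917 0.12337237] -1.3034665345575296
psi -16.755574233988657
[ 266  139  113   89 3085] [318.9 181.9] [0.5572 0.3584 0.019 ]
[169 202  44  39 601] [196.3 214.8] [0.441  0.3607 0.019 ]
[319.92775098 182.06846429]
[(((np.float64(294.0), np.float64(122.5)), 121094), array([0.5526, 0.4139, 0.023 ])), (((np.float64(496.4), np.float64(128.4)), 795), array([0.7114, 0.3612, 0.023 ])), (((np.float64(363.2), np.float64(156.4)), 134), array([0.6   , 0.3702, 0.023 ]))]
```

View pics/w8.png

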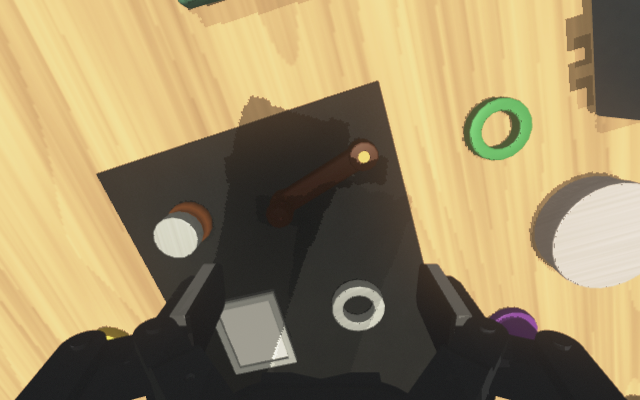

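carry_out:
  targets: [0,0,0,0,5,0,0,0,0,8.5,0,0,0,0,8.5,0,0,0,0,8.5,0,0,0,0,8.5,0,0,0,0,8.5,0,0,0,0,8.5,0,0,0,0,8.5,0,0,0,0,8.5,0,0,0,0,8.5,0,0,0,0,8.5,0,0,0,0,8.5,0,0,0,0,8.5,0,0,0,0,8.5,0,0,0,0,8.5,0,0,0,0,1,0,0,0,0,0,0,0,0,0,0,0,0,0,0,0]

```text
t: 23.85
eef_pos: [0.5582, 0.3579, 0.124]
tool_rot: [0.0, -0.158, 0.987, -0.0]
contact_force: [-0.7, 0.3, -0.0]
gripper_width: 1.0
grasp_force: 0.0
```

```bash
cat >> h.py <<'E'
def psi(o):
    T=R.from_quat(o['tool_rot'][[1,2,3,0]]).as_matrix(); return np.degrees(np.arctan2(T[1,1],T[0,1]))
def crank(w,v1=300,u0=240,u1=400,z=.019,zb=.023):
    h=cv2.cvtColor(w['frame'],cv2.COLOR_RGB2HSV)
    m=((h[...,0]<14)|(h[...,0]>172))&(h[...,1]>90)&(h[...,2]>30); m[v1:]=0; m[:,:u0]=0; m[:,u1:]=0
    n,l,s,c=cv2.connectedComponentsWithStats(m.astype(np.uint8)); i=1+np.argmax(s[1:,4]); print(s[i],c[i])
    rows=[]
    for v in range(s[i,1],s[i,1]+s[i,3],3):
        x=np.nonzero(l[v]==i)[0]; a=onz(w,x[0],v,z);b=onz(w,x[-1]+1,v,z); rows.append([v,x[0],x[-1],*((a+b)/2)[:2].round(4),round(1e3*np.linalg.norm(a-b),1)])
    return np.array(rows)
E
python3 - <<'E'
from h import *
np.set_printoptions(suppress=True)
w=cam('wrist'); o=obs(); print(o['eef_pos'],o['q'][6],psi(o))
print(crank(w))
h=cv2.cvtColor(w['frame'],cv2.COLOR_RGB2HSV)
b=h[...,1]>90; b&=(h[...,0]>12)&(h[...,0]<28)&(h[...,2]>100); b[310:]=0;b[:,:240]=0;b[:,400:]=0
print([(x,onz(w,*x[0],.023).round(4)) for x in blobs(w,b,30)])
E
```

```text
[0.55819394 0.35796647 0.12395885] 0.646454239350833 108.26352224304519
[ 304  121   33  122 2732] [319.79868228 179.82284041]
[[121.     319.     323.       0.5065   0.3427   4.2   ]
 [124.     313.     329.       0.5088   0.3435  14.2   ]
 [127.     311.     332.       0.511    0.3447  18.5   ]
 [130.     310.     333.       0.5134   0.3455  20.2   ]
 [133.     309.     334.       0.5158   0.3463  22.    ]
 [136.     308.     335.       0.5182   0.3471  23.7   ]
 [139.     307.     336.       0.5206   0.3479  25.5   ]
 [142.     308.     335.       0.523    0.3487  23.9   ]
 [145.     308.     335.       0.5254   0.3495  23.9   ]
 [148.     310.     333.       0.5278   0.3503  20.6   ]
 [151.     310.     332.       0.5304   0.3507  19.8   ]
 [154.     310.     332.       0.5329   0.3515  19.8   ]
 [157.     310.     331.       0.5355   0.3519  19.    ]
 [160.     310.     331.       0.538    0.3527  19.1   ]
 [163.     310.     331.       0.5405   0.3536  19.1   ]
 [166.     309.     331.       0.5432   0.354   20.1   ]
 [169.     310.     331.       0.5456   0.3552  19.2   ]
 [17
[... 830 characters left out ...]
2   0.3667  20.1   ]
 [217.     307.     329.       0.5892   0.3672  21.1   ]
 [220.     306.     331.       0.5918   0.3686  23.9   ]
 [223.     305.     331.       0.5948   0.3691  24.9   ]
 [226.     304.     331.       0.5978   0.3696  25.9   ]
 [229.     304.     332.       0.6005   0.371   26.9   ]
 [232.     305.     331.       0.6034   0.3719  25.1   ]
 [235.     306.     330.       0.6063   0.3729  23.4   ]
 [238.     308.     328.       0.6093   0.3738  19.7   ]
 [241.     311.     324.       0.6124   0.3743  13.2   ]]
[(((np.float64(325.8), np.float64(267.5)), 9996), array([0.6346, 0.3895, 0.023 ])), (((np.float64(317.7), np.float64(230.7)), 114), array([0.6007, 0.3703, 0.023 ]))]
```

carry_out:
  targets: [0,2,1,0,-2.6,0,0,0,-35,0,0,0,0,-35,0,0,0,0,-35,0,0,0,0,-25,0,0,0,0,-15,0,0,0,0,-8,0,0,0,0,-5,0,0,0,0,0,0,100,0,0,0,0,140,0,0,0,0,160,0,0,0,0,180,0,0,0,0,210,0,0,0,0,230,0,0,0,0,230,0,0,0,0,230,0,0,0,0]
  newtons: 35

```text
t: 25.6
eef_pos: [0.5604, 0.3592, -0.0337]
tool_rot: [0.0, -0.137, 0.991, 0.0]
contact_force: [-0.2, -0.8, 5.2]
gripper_width: 0.223
grasp_force: 35.0
```

carry_out:
  targets: [230,0,0,5,0,230,0,0,25,0,230,0,0,40,0,230,0,0,40,0,230,-4,-36,0,-5.5,230,-4,-36,0,-5.5,230,-4,-36,0,-5.5,230,-4,-36,0,-5.5,230,-4,-36,0,-5.5,230,-4,-36,0,-5.5,230,-4,-36,0,-5.5,230,-4,-36,0,-5.5,230,-4,-36,0,-5.5,230,-4,-36,0,-5.5,230,-4,-36,0,-5.5,230,-4,-36,0,-5.5,230,-4,-36,0,-5.5,230,-4,-36,0,-5.5,230,-4,-36,0,-5.5,230,-4,-36,0,-5.5]

```text
t: 27.6
eef_pos: [0.4962, -0.2179, 0.0774]
tool_rot: [0.001, 0.591, 0.807, 0.0]
contact_force: [-0.3, 0.6, -1.8]
gripper_width: 0.223
grasp_force: 34.5
```

carry_out:
  targets: [230,0,0,0,-0.4,230,0,0,0,0,230,0,0,0,0,230,0,0,0,0,230,0,0,0,0]

```text
t: 28.1
eef_pos: [0.4964, -0.2157, 0.076]
tool_rot: [-0.0, 0.591, 0.806, 0.0]
contact_force: [-0.2, 0.0, -1.8]
gripper_width: 0.219
grasp_force: 34.5
```

Run:
```python
from h import *
np.set_printoptions(suppress=True)
w=cam('wrist'); o=obs(); print(o['eef_pos'],psi(o),o['contact_force'],o['gripper_width'])
dz=o['eef_pos'][2]+.0337
r=crank(w,400,200,440,.019+dz); print(r[::3])
b=brass(w,(200,440,50,399)); print([(x,onz(w,*x[0],.023+dz).round(4)) for x in b if x[1]<3000])
b=brass(w,(0,640,0,399)); print([(x,onz(w,*x[0],.069).round(4),onz(w,*x[0],.091).round(4)) for x in b if 60<x[1]<1500])
print(proj(w,[.4663,-.1224,.069]),proj(w,[.5254,-.3117,.091]),proj(w,[.4965,-.2172,.025]))
save(w,'w9.png')
```

```text
[ 0.49638291 -0.21590337  0.07597743] 17.455707889624357 [ 0.94328573 -0.32380289 -1.20350878] 0.21726394892175463
[ 287  164   66  215 8629] [319.69173717 270.02561131]
[[164.     301.     301.       0.4732  -0.1668   0.4   ]
 [173.     295.     345.       0.4815  -0.168   20.2   ]
 [182.     293.     343.       0.4818  -0.1718  20.4   ]
 [191.     292.     347.       0.4835  -0.1752  22.6   ]
 [200.     287.     351.       0.4845  -0.179   26.5   ]
 [209.     289.     349.       0.4857  -0.1827  25.1   ]
 [218.     295.     345.       0.4873  -0.1864  21.2   ]
 [227.     299.     341.       0.4885  -0.1902  18.    ]
 [236.     298.     342.       0.4897  -0.1942  19.    ]
 [245.     300.     337.       0.4904  -0.1984  16.2   ]
 [254.     299.     341.       0.4923  -0.2023  18.5   ]
 [263.     300.     341.       0.4938  -0.2064  18.3   ]
 [272.     300.     340.       0.4949  -0.2107  18.    ]
 [281.     300.     341.       0.4965  -0.2149  18.6   ]
 [290.     300.     341.       0.4979  -0.2194  18.8   ]
 [299.     300.     340.       0.4991  -0.2239  18.5   ]
 [308.     299.   
[... 928 characters left out ...]
2572,  0.1327]))]
[(((np.float64(319.7), np.float64(54.4)), 597), array([ 0.4666, -0.1221,  0.069 ]), array([ 0.4672, -0.1238,  0.091 ])), (((np.float64(188.5), np.float64(365.1)), 141), array([ 0.4388, -0.3448,  0.069 ]), array([ 0.4426, -0.3207,  0.091 ])), (((np.float64(451.6), np.float64(364.7)), 141), array([ 0.6173, -0.2881,  0.069 ]), array([ 0.6004, -0.2706,  0.091 ])), (((np.float64(223.3), np.float64(391.1)), 197), array([ 0.4675, -0.361 ,  0.069 ]), array([ 0.468, -0.335,  0.091])), (((np.float64(417.1), np.float64(390.9)), 214), array([ 0.6033, -0.3181,  0.069 ]), array([ 0.588, -0.297,  0.091]))]
[319.01273475  54.77012775] [318.36171429 385.16645507] [319.75980626 206.26023814]
```

carry_out:
  targets: [230,0,-1.4,-15,0,230,0,0,-25,0,230,0,0,-20,0,230,0,0,-13,0,230,0,0,-8,0,230,0,0,-3,0,230,0,0,-2,0,230,0,0,-1,0,230,0,0,0,0,230,0,0,0,0]

```text
t: 29.15
eef_pos: [0.4965, -0.2186, -0.0107]
tool_rot: [0.0, 0.592, 0.806, 0.0]
contact_force: [0.2, 0.2, -1.6]
gripper_width: 0.223
grasp_force: 34.5
```

carry_out:
  targets: [230,0,1,0,0,230,0,0,-0.8,0,230,0,0,-0.4,0,230,0,0,0,0]

```text
t: 29.55
eef_pos: [0.4963, -0.2173, -0.0118]
tool_rot: [0.0, 0.592, 0.806, -0.0]
contact_force: [-1.4, 1.1, 5.0]
gripper_width: 0.22
grasp_force: 35.3
```

carry_out:
  targets: [198,0,0,0.3,0,195,0,0,0,0,190,0,0,0,0,180,0,0,0,0,160,0,0,0,0,120,0,0,0,0,60,0,0,0,0,0,0,0,0,0,0,0,0,0,0,0,0,0,20,0,0,0,0,30,0,0,0,0,40,0,0,0,0,40,0,0,0,0,0,0,0,0,0,0,0,0,0,0,0,0]
  newtons: 20

```text
t: 31.15
eef_pos: [0.4951, -0.2174, 0.1169]
tool_rot: [-0.001, 0.593, 0.806, -0.0]
contact_force: [-0.2, -0.6, 0.0]
gripper_width: 1.0
grasp_force: 0.0
```

Run:
```python
from h import *
np.set_printoptions(suppress=True)
w=cam('wrist'); o=obs(); print(o['eef_pos'],psi(o))
r=crank(w,400,250,390,.041); print(r[::3])
b=brass(w,(250,390,0,399)); print([(x,onz(w,*x[0],.045).round(4),onz(w,*x[0],.069).round(4),onz(w,*x[0],.091).round(4)) for x in b if 60<x[1]<3000])
save(w,'w10.png')
```

```text
[ 0.49504157 -0.21723815  0.11662972] 17.34115781192078
[307 219  30  37 659] [321.44461305 236.81183612]
[[219.     311.     313.       0.4953  -0.24     2.5   ]
 [228.     311.     333.       0.5056  -0.2453  19.2   ]
 [237.     308.     335.       0.5077  -0.2532  23.6   ]
 [246.     308.     335.       0.5102  -0.2612  23.8   ]
 [255.     323.     323.       0.514   -0.269    0.9   ]]
[(((np.float64(315.3), np.float64(5.0)), 1146), array([ 0.4519, -0.0906,  0.045 ]), array([ 0.4537, -0.0951,  0.069 ]), array([ 0.4553, -0.0993,  0.091 ])), (((np.float64(322.2), np.float64(58.0)), 402), array([ 0.4661, -0.1205,  0.045 ]), array([ 0.4666, -0.1222,  0.069 ]), array([ 0.467 , -0.1238,  0.091 ])), (((np.float64(321.7), np.float64(175.0)), 560), array([ 0.491, -0.201,  0.045]), array([ 0.4891, -0.1951,  0.069 ]), array([ 0.4874, -0.1897,  0.091 ])), (((np.float64(321.5), np.float64(237.8)), 779), array([ 0.507 , -0.2523,  0.045 ]), array([ 0.5035, -0.2415,  0.069 ]), array([ 0.5004, -0.2317,  0.091 ])), (((np.float64(321.8), np.float64(338.3)), 222), array([ 0.5378, -0.3496,  0.045 ]), array([ 0.5315, -0.3297,  0.069 ]), array([ 0.5257, -0.3114,  0.091 ]))]
```

carry_out:
  targets: [0,5,36,0,0,0,5,36,0,-8.2,0,5,36,0,-8.2,0,5,36,0,-8.2,0,5,36,0,-8.2,0,5,36,0,-8.2,0,5,36,0,-8.2,0,5,36,0,-8.2,0,5,36,0,-8.2,0,5,36,0,-8.2,0,5,36,0,-8.2,0,7,40,0,-8,0,0,0,0,0,0,0,0,0,0,0,0,0,0,0,0,0,0,0,0]

```text
t: 32.8
eef_pos: [0.5581, 0.2166, 0.1172]
tool_rot: [0.001, 0.989, 0.15, -0.001]
contact_force: [0.7, 0.2, -0.3]
gripper_width: 1.002
grasp_force: 0.0
```

```bash
cat >> h.py <<'E'
def collar(w,u0=220,u1=420,v0=120,v1=265,z=.017):
    h=cv2.cvtColor(w['frame'],cv2.COLOR_RGB2HSV); m=(h[...,2]>95)&(h[...,1]<60); k=np.zeros_like(m);k[v0:v1,u0:u1]=1; m&=k
    for c in cv2.findContours(m.astype(np.uint8),cv2.RETR_CCOMP,cv2.CHAIN_APPROX_NONE)[0]:
        if len(c)>25:
            P=np.array([onz(w,*p[0],z)[:2] for p in c]); (x,y),r=cv2.minEnclosingCircle((P*1000).astype(np.float32)); print(len(c),'centre',round(x,1),round(y,1),'r',round(r,1),'box',cv2.boundingRect(c))
E
python3 - <<'E'
from h import *
w=cam('wrist'); o=obs(); print(o['eef_pos'],psi(o),o['q'][6]); collar(w); print(proj(w,[.557,.2185,.017]))
save(w,'w11.png')
E
```

```text
[0.55819887 0.21679123 0.1174531 ] -72.76074002371688 -2.034620078396062
126 centre 470.8 233.2 r 27.5 box (248, 249, 59, 16)
169 centre 557.5 218.1 r 27.1 box (290, 154, 59, 60)
106 centre 556.6 218.1 r 17.1 box (300, 167, 39, 37)
[318.74148117 184.94637655]
```

carry_out:
  targets: [0,-0.8,1.3,-30,0,0,0,0,-35,0,0,0,0,-35,0,0,0,0,-30,0,0,0,0,-15,0,0,0,0,-9,0,0,0,0,-5,0,0,0,0,0,0,60,0,0,0,0,80,0,0,0,0,100,0,0,0,0,130,0,0,0,0,160,0,0,0,0,180,0,0,0,0,180,0,0,0,0]
  newtons: 35

```text
t: 34.35
eef_pos: [0.5582, 0.22, -0.0396]
tool_rot: [0.0, 0.989, 0.151, 0.001]
contact_force: [-1.6, -2.1, 7.5]
gripper_width: 0.623
grasp_force: 35.5
```

carry_out:
  targets: [180,0,0,5,0,180,0,0,25,0,180,0,0,40,0,180,0,0,40,0,180,0,0,20,0,180,-2,-37,0,0,180,-2,-38,0,0,180,-2,-38,0,0,180,-2,-38,0,0,180,-2,-38,0,0,180,-2,-38,0,0,180,-2,-38,0,0,180,-2,-38,0,0,180,-2,-38,0,0,180,-2,-38,0,0,180,-2,-38,0,0,180,-2,-38,0,0,180,-3,-38,0,0,180,-4,-37,0,0]

```text
t: 36.25
eef_pos: [0.526, -0.3116, 0.0893]
tool_rot: [0.0, 0.989, 0.151, 0.0]
contact_force: [0.8, -0.1, -0.8]
gripper_width: 0.62
grasp_force: 37.2
```

carry_out:
  targets: [180,0,0,0,0,180,0,0,0,0,180,0,0,0,0,180,0,0,0,0]

```text
t: 36.65
eef_pos: [0.5268, -0.3083, 0.0891]
tool_rot: [-0.0, 0.988, 0.152, 0.0]
contact_force: [-0.2, 0.6, -1.5]
gripper_width: 0.62
grasp_force: 37.2
```

Run:
```python
from h import *
w=cam('wrist'); o=obs(); print(o['eef_pos'],psi(o),o['contact_force'])
z=.017+o['eef_pos'][2]+.0396
h=cv2.cvtColor(w['frame'],cv2.COLOR_RGB2HSV)
print('brass',[(x,onz(w,*x[0],.091).round(4)) for x in brass(w,(250,390,50,399)) if x[1]>40])
print('exp collar px',proj(w,[*o['eef_pos'][:2],z]),'exp neck px',proj(w,[.5256,-.3115,.091]))
for t in (50,70,90):
  m=((h[...,2]>t)&(h[...,1]<60)).astype(np.uint8)
  for c in cv2.findContours(m,cv2.RETR_CCOMP,cv2.CHAIN_APPROX_NONE)[0]:
    x,y,ww,hh=cv2.boundingRect(c)
    if len(c)>50 and ww<160 and 200<x+ww/2<440:
        e=cv2.fitEllipse(c); print(t,(x,y,ww,hh),len(c),np.round(e[0],1),np.round(e[1],1),onz(w,*e[0],z).round(4))
save(w,'w12.png')
```

```text
[ 0.52679459 -0.30846213  0.08910115] -72.51994071263248 [-0.1677049   0.40129728 -1.15489357]
brass [(((np.float64(370.0), np.float64(120.7)), 5670), array([ 0.5958, -0.3129,  0.091 ])), (((np.float64(254.4), np.float64(209.1)), 239), array([ 0.5295, -0.267 ,  0.091 ])), (((np.float64(345.0), np.float64(288.5)), 173), array([ 0.4953, -0.3334,  0.091 ])), (((np.float64(325.6), np.float64(352.2)), 5910), array([ 0.4447, -0.337 ,  0.091 ]))]
exp collar px [322.70687871 285.61139077] exp neck px [326.40367032 236.34304472]
50 (384, 254, 30, 54) 122 [400.4 283.6] [13.7 70.5] [ 0.5378 -0.3401  0.1457]
50 (328, 273, 28, 31) 72 [344.5 288.6] [ 9.5 39.9] [ 0.5282 -0.3179  0.1457]
50 (357, 195, 11, 26) 52 [362.6 206.6] [ 6.3 26.5] [ 0.5662 -0.3126  0.1457]
70 (253, 234, 128, 107) 1200 [316.5 289.7] [ 96.  120.4] [ 0.524  -0.3065  0.1457]
70 (344, 249, 12, 23) 56 [350.3 261.1] [ 9.7 19.3] [ 0.5416 -0.3159  0.1457]
90 (301, 258, 53, 46) 135 [327.3 281.7] [30.2 57.7] [ 0.5292 -0.3098  0.1457]
90 (289, 164, 85, 80) 310 [329.5 202.8] [69.  86.1] [ 0.5637 -0.2996  0.1457]
90 (293, 178, 64, 41) 169 [324.1 210. ] [57.1 61.3] [ 0.5601 -0.2984  0.1457]
```

carry_out:
  targets: [180,0,-2,-10,0,180,0,0,-15,0,180,0,0,-8,0,180,0,0,0,0,180,0,0,0,0,180,0,0,0,0,180,0,0,0,0]

```text
t: 37.4
eef_pos: [0.5267, -0.3122, 0.0564]
tool_rot: [0.0, 0.989, 0.151, 0.0]
contact_force: [-0.6, 0.0, -1.8]
gripper_width: 0.617
grasp_force: 37.2
```

Run:
```python
from h import *
w=cam('wrist'); o=obs(); print(o['eef_pos'],psi(o),o['contact_force'])
z=.017+o['eef_pos'][2]+.0396
print('exp collar',proj(w,[*o['eef_pos'][:2],z]),'exp neck',proj(w,[.5256,-.3115,.091]))
h=cv2.cvtColor(w['frame'],cv2.COLOR_RGB2HSV)
V=h[...,2]; S=h[...,1]
# coarse text view of the collar region
for v in range(225,352,5):
    print(v,''.join('B' if (S[v,u]>90 and 8<h[v,u,0]<28) else ' .:-=+*#%@'[min(9,V[v,u]//22)] for u in range(244,402,3)))
```

```text
[ 0.52664883 -0.3122372   0.05638019] -72.66273252369947 [ 0.28647537 -0.58563724 -0.40828113]
exp collar [322.48203116 285.59565978] exp neck [320.11047442 261.99680848]
225 BB.-::::::::==--===-:::----------==--==:.::::BBBBBBBB
230 B.---::::::::=---:::::::::-----------=:.::++-BBBBBBBB
235 B----::::::::---:::-------------------::+===BBBBBBBBB
240 ------------:--------------------------:-++=BBBBBBBBB
245 ----------:-------------------------------++BBBBBBBBB
250 ---------:--=------------------------------+BBBBBBBBB
255 -::::..-:---=-------------------------------B..----BB
260 ::::...:------------=BBBBBBBBB==------------B...---=B
265 ::::...----------====BBBBBBBBB=====----------...:---:
270 :::...:---------=====-BBBBBBB=======---------:...----
275 ::....-----------=======BBB=========+---------...:---
280 ::....--------:-----============++++=:--------....---
285 :.....--------:-----:::::-:::=++++++-:--------.....--
290 ......--------::------:::::-+===+++=::--------.....:-
295 ......--------::::---:::::+++=+++=::::--------......-
300 ......:-------::::::-::-====++=-:::::--------:......:
305 ......---------:::::::----::::---::----------B......-
310 ......-----------:::-:::-:---::::-:---------BB.......
315 .....--------------::-::-------------------BBBB......
320 .....------------------------------------+BBBBB......
325 ....:-------=--------------------------BBBBBBBBB.....
330 ....---------------------------------BBBBBBBBBBB.....
335 ...:-----------++=---------------BBBBBBBBBBBBBBBB....
340 .. -----------++++++++BBBBBBBBBBBBBBBBBBBBBBBBBBB....
345 ...----------++++++*BBBBBBBBBBBBBBBBBBBBBBBBBBBBB....
350 ..----------++++*BBBBBBBBBBBBBBBBBBBBBBBBBBBBBBBBB...
```

carry_out:
  targets: [180,-0.5,0,-5,0,180,0,0,-5,0,180,0,0,-4,0,180,0,0,-3,0,180,0,0,-1,0,180,0,0,0,0,180,0,0,0,0]

```text
t: 38.15
eef_pos: [0.526, -0.3121, 0.038]
tool_rot: [0.0, 0.989, 0.151, 0.0]
contact_force: [0.2, -0.0, -1.5]
gripper_width: 0.617
grasp_force: 37.2
```

carry_out:
  targets: [180,0,0,-0.8,0,180,0,0,-0.5,0,180,0,0,-0.4,0,180,0,0,0,0]

```text
t: 38.55
eef_pos: [0.5261, -0.3121, 0.0365]
tool_rot: [0.0, 0.989, 0.151, 0.0]
contact_force: [-0.4, 0.0, 1.4]
gripper_width: 0.62
grasp_force: 37.4
```

carry_out:
  targets: [97,0,0,0,0,93,0,0,0,0,88,0,0,0,0,80,0,0,0,0,60,0,0,0,0,30,0,0,0,0,0,0,0,0,0,0,0,0,0,0,0,0,0,20,0,0,0,0,30,0,0,0,0,40,0,0,0,0,0,0,0,0,0,0,0,0,0,0,0,0]
  newtons: 20

```text
t: 39.95
eef_pos: [0.525, -0.3119, 0.1252]
tool_rot: [-0.0, 0.989, 0.151, -0.001]
contact_force: [0.3, 0.1, -0.4]
gripper_width: 1.002
grasp_force: 0.0
```

Run:
```python
from h import *
np.set_printoptions(suppress=True)
w=cam('wrist'); o=obs(); print(o['eef_pos'],psi(o),o['contact_force'],o['gripper_width'])
print('tall dot',[(x,onz(w,*x[0],.091).round(4)) for x in brass(w,(250,390,150,300)) if 40<x[1]<1500])
print('short dot',[(x,onz(w,*x[0],.069).round(4)) for x in brass(w,(0,250,100,260)) if 40<x[1]<1500],proj(w,[.4666,-.1222,.069]))
h=cv2.cvtColor(w['frame'],cv2.COLOR_RGB2HSV); V=h[...,2];S=h[...,1]
c=proj(w,[.5256,-.3115,.093]); hb=proj(w,[.4965,-.2172,.041]); print(c,hb)
def show(c,wd,ht,du,dv):
  for v in range(int(c[1])-ht,int(c[1])+ht,dv):
    print(v,''.join('B' if (S[v,u]>90 and 8<h[v,u,0]<28) else ('r' if S[v,u]>90 and (h[v,u,0]<9 or h[v,u,0]>170) else ' .:-=+*#%@'[min(9,V[v,u]//26)]) for u in range(int(c[0])-wd,int(c[0])+wd,du)))
show(c,54,50,2,4); show(hb,110,30,4,4)
```

```text
[ 0.52477649 -0.31172948  0.12483382] -72.65862671067518 [-0.30132645  0.22571533  0.94172909] 1.0025625992099736
tall dot [(((np.float64(254.6), np.float64(190.1)), 237), array([ 0.526 , -0.2643,  0.091 ])), (((np.float64(320.4), np.float64(210.3)), 299), array([ 0.5254, -0.3109,  0.091 ]))]
short dot [(((np.float64(134.2), np.float64(197.4)), 642), array([ 0.4857, -0.1775,  0.069 ])), (((np.float64(55.9), np.float64(200.0)), 258), array([ 0.4661, -0.1217,  0.069 ]))] [ 56.57394824 199.61148285]
[321.38070939 211.26396292] [201.96251656 188.53916821]
161 ::::::::::::::..:--=======----=+###*=-=-::-==-===-BBBB
165 :::::::::::::.:-=====------------=+##*=-=-::======BBBB
169 ::::::::::::.:=====-----------------=##*-=-::=====BBBB
173 :::::::::::.:====-----::::::::::------=+*---.-====-BBB
177 .:::::::::..--==-:::::::::----:::::::-----::.:=-::-BBB
181 ............---::::---------::::::::::::---:..:::::BBB
185 ...........:-::-----------:::::::::::--=::-::.:::::BBB
189 ..::::::::..:------------::::::::::::::-++::..::::BBBB
193 ::::::::::::---::---::-:--------::::::::::::::::::BBBB
197 :::::::
[... 1132 characters left out ...]
======================::::.::::::::.==--
174 ---=*##--=====......:.:.:....:.:.:.:........:::::::==--
178 ----*##--===:...BBBBBBBBBBBBBBBBBBBr.BBBB....::::.--:::
182 -----*#-:=-:.....rBBBBBBBBBBBBBBBBBBBBBBBBB.......-::--
186 -----*#-:BBBB....BBBBBBBBBBBBBBBBBBBBBBBBBB..::::.::---
190 +----+*-BBBBBB....BBBBBrBBBBBBBBB.BB.BBBBBB..::::::----
194 #----**-BBBBr.B...BBBBBBBBBBBBBBBBBrBBrBBBB.:::::::-:-:
198 #----*#BBBBBBBB...BBBBBBrBBBBBBBB.BBB..BBBB.::::::::::-
202 #---=*#=BBBBBBB.=================-::::.BBr.::::::::::--
206 #---*##+BBBBBBB==================::::::::::::::::::::--
210 +-*####*--BBB:===================::::::::::::::::::::--
214 *######*-========================::::::::::::::::::::--
```

Run:
```python
from h import *
w=cam('wrist'); a=np.radians(-72.6); d=np.array([np.cos(a),np.sin(a)])
for u in (258,262,266): p=onz(w,u,188,.045)[:2]-[.4963,-.2170]; print(u,p@d)
h=cv2.cvtColor(w['frame'],cv2.COLOR_RGB2HSV)
t=cam('top'); g=cv2.cvtColor(t['frame'],cv2.COLOR_RGB2HSV); m=(g[...,2]>120)&(g[...,1]<60); m[:155]=0;m[258:]=0;m[:,:155]=0;m[:,305:]=0
print([(x,onz(t,*x[0],.01).round(4)) for x in blobs(t,m,50)])
# knob: far -u extent of brown near v 186-200
b=brass(w,(90,300,165,215)); print(b)
```

```text
258 0.04725963234927078
262 0.05051393919608933
266 0.05376813906370177
[(((np.float64(231.8), np.float64(228.8)), 1061), array([0.441 , 0.2155, 0.01  ])), (((np.float64(171.4), np.float64(234.7)), 194), array([0.427 , 0.3634, 0.01  ]))]
[((np.float64(208.6), np.float64(187.9)), 2024), ((np.float64(134.5), np.float64(197.1)), 653)]
```

```bash
python3 -c "
from station import bot
print(bot.hand_in())"
```

```text
the job is handed in; nothing more can be done
None
```

I handed the job in at about 40 s with everything set out as asked. By my last measurements both sockets are within about 2 mm of their targets, the disc stayed within about 0.2° and the mirror was not touched. The crank sits roughly 3 mm off centre towards the short socket; I judged the collar seated from the gripper's height and the contact force, not from a clear picture.

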